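# Press the large maple leaf inlay home

## Robot

A 6-joint arm with a two-finger parallel gripper is mounted at the origin on the work surface. World frame = base frame: x ahead of the robot, y to its left, z up, the work surface at z = 0. Lengths are in m, angles in rad, forces in N, time in s.
With the tool pointing down it reaches from about 0.3 to 0.75 m from the base axis. Payload 8.5 kg.
Tool frame: the origin (TCP) lies midway between the tips of the shut fingers; the grasp point (between the pads) lies bot.grasp_offset behind it (bot.grasp_offset is the distance from the TCP to the grasp point, in m); x points along the fingers, z is the direction in which the jaws open and shut, and the axes are right-handed (so a half turn about x gives the same grasp; the last joint's range is limited). The gripper opens to 88 mm and grips with 3 to 60 N. Pads are 18 mm wide; open, the fingers measure 123 mm over their backs; the gripper's body (75 mm by 187 mm) begins 45 mm behind the grasp point.
Start: joints at [1.049, 0.381, 1.297, -0, 1.464, -0.215], TCP at [0.166, 0.524, 0.239] pointing down, gripper open.
Joint ranges: [-3.11, 3.11], [-0.89, 2.33], [0.22, 2.48], [-1.42, 4.56], [0.17, 2.85], [-2.88, 2.88]. Speed limits (rad/s): [2.39, 2.39, 3.14, 3.14, 3.14, 3.14].

## Interface

Orientations are given as a rotation vector (axis times angle).
In Python, from bench import readout, imaging, order, bot gives the robot as it stands.
- The arm moves only by the tool servo_tool, never from a script. Its argument "series" is text: rows parted by semicolons, each of 6 numbers parted by spaces: the shift along the tool's x, y, z in m, then the turn, a rotation vector about the tool's x, y, z in degrees. A call has 1 to 12 rows; each row shifts and turns the commanded pose from where the row before left it, along the tool's axes as they then stand; what a row does not reach is not made up. A row lasts 1/8 s, in which the tool goes at most 62.5 mm and 10.7 degrees, less where a joint would pass 70% of its speed; a pose out of reach is approached as far as the arm can. A call is refused whole if a number of a shift passes 0.0625 or a number of a turn 10.7, either way. A call with a gripper value outside its range is refused whole. "jaw" is the finger opening in m, from 0 to 0.0881, set as the call begins (left out, the last holds). The fingers move at their own pace and stop on an object; the grip force is fixed at half the most. Time passes only in rows, so rows that do not move let the fingers close. It gives the time, the measured TCP pose, the force and the opening at its end, in the units of the state.
- readout.observe(): the state, without advancing time (a new reading comes with each control period).
- imaging.grab_frame(name): name is "side" or "top"; returns a dict with "pixels" (384x512x3 uint8, red, green, blue), "mtx" (3x3 intrinsics, pixels), "rvec" (rotation vector, rad) and "tvec" (3), from world to camera coordinates, as OpenCV has them. Camera axes: x right, y down, z forward; pixel columns grow to the right and rows downward; lengths in m; the calibration is good to about 2 mm. A picture is of the moment at which its call begins. There is no depth.
- order.hand_in(): hands the job in, once; it reports no verdict.
The state is a dict: "time": time; "joint_positions": joint angles; "joint_velocities": joint speeds; "joint_torque": joint torques, N m; "position": TCP position; "orientation": TCP orientation; "ft_force": force on the tool from outside, world axes, zero at the start; "moment": the same for the moment, N m; "grip_width": finger opening in m.
Only numpy, scipy, OpenCV 4.12 (cv2) and the standard library are available. Lean on these libraries where they do the work, as an engineer would, in place of code of your own. Each camera call takes 0.05 s, during which the arm holds its last target.

## Task

Glue has been put under the larger of the two maple leaf inlays: with the fingertips press that leaf gently straight down until it is fully home in its coaster, and keep it pressed there for a good three seconds while the glue grabs. Then draw back clear and leave the coaster lying where it is. Do not lift anything, and do not touch the other three coasters or their inlays, or disturb the bottle, tweezers, jar and sanding block.

Things in the scene. Friction and masses are not known exactly. Their poses are not given: they have to be found in the camera images.
- coaster_leaf_large: Loose square coaster of pale wood, 90 x 90 x 20 mm, 120 g, lying flat on the bench; carries the dark wood inlay leaf_large. Origin at the centre of its underside, z up; x runs from the inlay's stem side to its tip. It lies at any yaw, and which coaster lies in which place varies.
- leaf_large_top (a point): Dark wood inlay: the larger maple leaf, seven pointed lobes and a short thin stem, 63 mm from stem end to tip and 58 mm across. This point is the middle of its flat top face, over the coaster's centre; z up. The top starts 7 to 9 mm above the coaster's face.
- leaf_large (a joint): How far the inlay leaf_large has been pushed down into its close-fitting pocket, m. 0: top 9 mm above the coaster's face; 0.008: fully home on the pocket's floor, top 1 mm above the coaster's face (29 mm and 21 mm above the bench). Starts between 0 and 0.002. Slides straight down against about 4 N of friction, has no spring and stays where it is left, then stops hard.
- coaster_leaf_small: Loose square coaster of pale wood, 90 x 90 x 20 mm, 120 g, lying flat on the bench; carries the dark wood inlay leaf_small. Origin at the centre of its underside, z up; x runs from the inlay's stem side to its tip. It lies at any yaw, and which coaster lies in which place varies.
- leaf_small_top (a point): Dark wood inlay: the smaller maple leaf, same outline but 39 mm by 35 mm. This point is the middle of its flat top face, over the coaster's centre; z up. The top starts 7 to 9 mm above the coaster's face.
- leaf_small (a joint): How far the inlay leaf_small has been pushed down into its close-fitting pocket, m. 0: top 9 mm above the coaster's face; 0.008: fully home on the pocket's floor, top 1 mm above the coaster's face (29 mm and 21 mm above the bench). Starts between 0 and 0.002. Slides straight down against about 4 N of friction, has no spring and stays where it is left, then stops hard.
- coaster_blossom: Loose square coaster of pale wood, 90 x 90 x 20 mm, 120 g, lying flat on the bench; carries the dark wood inlay blossom. Origin at the centre of its underside, z up; x runs from the inlay's stem side to its tip. It lies at any yaw, and which coaster lies in which place varies.
- blossom_top (a point): Dark wood inlay: the blossom, five round petals, 56 mm across. This point is the middle of its flat top face, over the coaster's centre; z up. The top starts 7 to 9 mm above the coaster's face.
- blossom (a joint): How far the inlay blossom has been pushed down into its close-fitting pocket, m. 0: top 9 mm above the coaster's face; 0.008: fully home on the pocket's floor, top 1 mm above the coaster's face (29 mm and 21 mm above the bench). Starts between 0 and 0.002. Slides straight down against about 4 N of friction, has no spring and stays where it is left, then stops hard.
- coaster_ginkgo: Loose square coaster of pale wood, 90 x 90 x 20 mm, 120 g, lying flat on the bench; carries the dark wood inlay ginkgo. Origin at the centre of its underside, z up; x runs from the inlay's stem side to its tip. It lies at any yaw, and which coaster lies in which place varies.
- ginkgo_top (a point): Dark wood inlay: the ginkgo leaf, a fan with a short stem, 49 mm from stem to rim and 58 mm across. This point is the middle of its flat top face, over the coaster's centre; z up. The top starts 7 to 9 mm above the coaster's face.
- ginkgo (a joint): How far the inlay ginkgo has been pushed down into its close-fitting pocket, m. 0: top 9 mm above the coaster's face; 0.008: fully home on the pocket's floor, top 1 mm above the coaster's face (29 mm and 21 mm above the bench). Starts between 0 and 0.002. Slides straight down against about 4 N of friction, has no spring and stays where it is left, then stops hard.
- glue_bottle: White glue bottle with a pointed nozzle, loose, 36 mm diameter, 120 mm tall; origin at the centre of its underside, z up.
- tweezers: Steel tweezers lying flat, loose, about 125 mm long, 9 mm wide, 6 mm high; origin at the underside near the middle, x along them towards the points.
- jar: Amber glass jar with a black lid, loose, 60 mm diameter, 85 mm tall; origin at the centre of its underside, z up.
- sanding_block: Cork sanding block, loose, 70 x 40 x 30 mm; origin at the centre of its underside, x along its length.
Mind the look-alikes: they are no part of the job. What is shaped like the coaster_blossom but blue or red is not meant. What is shaped like the coaster_leaf_large but grey or turquoise is not meant.

How it is judged:
On the way:
1. the large leaf is home and kept pressed with the fingers for 2 s (value of joint leaf_large above 0.0065 m and contact force between the fingers and coaster_leaf_large above 0.5 N), for 2 s.
At the end, for the whole second after the job is handed in: Large leaf home (6.5 of 8 mm stroke or more) after being kept pressed 2 s at 0.5 to 70 N; its coaster flat, at rest, within 20 mm of its start; other inlays still proud (stroke under 3.5 mm), their coasters within 8 mm and the bystanders within 15 mm of their starts (value of joint leaf_large above 0.0065 m and linear speed of coaster_leaf_large below 0.01 m/s and height (world z) of coaster_leaf_large below 0.004 m and angle between coaster_leaf_large's own z axis and vertical below 0.06 rad and distance of coaster_leaf_large from where it was at the start of the episode below 0.02 m and value of joint each of leaf_small, blossom, ginkgo below 0.0035 m and distance of each of coaster_leaf_small, coaster_blossom, coaster_ginkgo from where it was at the start of the episode below 0.008 m and distance of each of glue_bottle, tweezers, jar, sanding_block from where it was at the start of the episode below 0.015 m); the robot touches nothing.
It fails at once if the large leaf's coaster is lifted or tipped (height (world z) of coaster_leaf_large above 0.01 m or angle between coaster_leaf_large's own z axis and vertical above 0.2 rad).
It fails at once if the large leaf's coaster is pushed more than 20 mm out of place (distance of coaster_leaf_large from where it was at the start of the episode above 0.02 m).
It fails at once if the leaf or its coaster is pressed harder than 70 N (contact force between any of the fingers, the arm and coaster_leaf_large above 70 N).
It fails at once if another coaster or its inlay is touched, moved or pressed in (contact force between any of the fingers, the arm and coaster_leaf_small above 0.5 N or distance of any of coaster_leaf_small, coaster_blossom, coaster_ginkgo from where it was at the start of the episode above 0.008 m or value of joint any of leaf_small, blossom, ginkgo above 0.0035 m or contact force between any of the fingers, the arm and coaster_blossom above 0.5 N or contact force between any of the fingers, the arm and coaster_ginkgo above 0.5 N).
It fails at once if the bottle, tweezers, jar or sanding block is disturbed (distance of any of glue_bottle, tweezers, jar, sanding_block from where it was at the start of the episode above 0.015 m).
It also fails if it takes over 35 s, if anything falls off the work surface, if the arm or the gripper's body presses on something with over 40 N, if the wrist force passes 120 N, or if a joint passes its speed limit or range.

## Working session

There is one attempt and no reset: what is moved stays moved. The work goes in short steps, Python scripts to look and compute and a tool call to move; the robot and the scene stay as the last step left them, time stands still between calls to the robot, and variables do not carry over. Pictures are saved under pics/ and viewed, and the job is handed in when it is done.

Besides the shell and the picture viewer there is one more tool, called after "Call:" in YAML: its name, and indented under it one key for each argument. servo_tool: Moves the arm, as the interface text tells. Its arguments: {"type":"object","properties":{"series":{"type":"string"},"jaw":{"type":"number"}},"required":["series"]}

```bash
mkdir -p pics; python3 - <<'E'
from bench import readout, imaging, order, bot
import cv2
print(readout.observe(), bot.grasp_offset)
for n in("top","side"):
    f=imaging.grab_frame(n); cv2.imwrite(f"pics/{n}0.png",f["pixels"][:,:,::-1]); print(n,f["mtx"].tolist(),f["rvec"],f["tvec"])
E
```

```text
{'time': 0.0, 'joint_positions': array([ 1.04866710e+00,  3.81189058e-01,  1.29827045e+00,  4.73938847e-06,
        1.46358242e+00, -2.15317696e-01]), 'joint_velocities': array([ 2.24868762e-06, -4.64232899e-04, -7.41717813e-04,  1.59984549e-04,
        2.08064473e-03, -5.07540925e-04]), 'joint_torque': array([-3.65745414e-03, -4.37918293e+01, -2.24556881e+01,  7.12013198e-02,
        3.51336063e-02, -1.01690036e-04]), 'position': array([0.16597733, 0.5240616 , 0.23813822]), 'orientation': array([-0.98095186,  1.34022782,  0.97998552]), 'ft_force': array([-0.49507932,  0.14547187, -0.37822298]), 'moment': array([ 0.07239158,  0.00244475, -0.00383712]), 'grip_width': 0.08830177185904375} 0.0187
top [[385.66872385407885, 0.0, 255.7234021837076], [0.0, 385.66872385407885, 189.3505735185527], [0.0, 0.0, 1.0]] [ 2.12796108 -2.1450991   0.13830575] [0.03096578 0.44916387 1.08995175]
side [[375.0076625575277, 0.0, 261.14622062022255], [0.0, 375.0076625575277, 191.6955286966913], [0.0, 0.0, 1.0]] [ 2.19847166 -0.11563696  0.02622146] [-0.42424032  0.08541152  0.92230019]
```

View pics/top0.png

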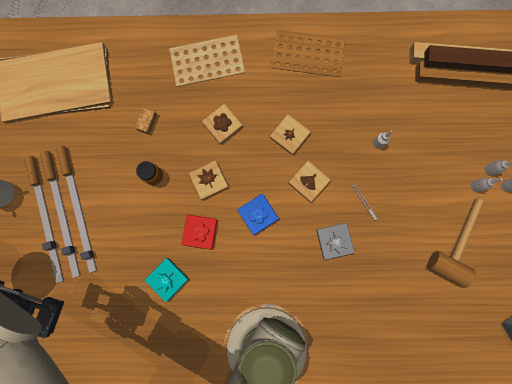

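View pics/side0.png

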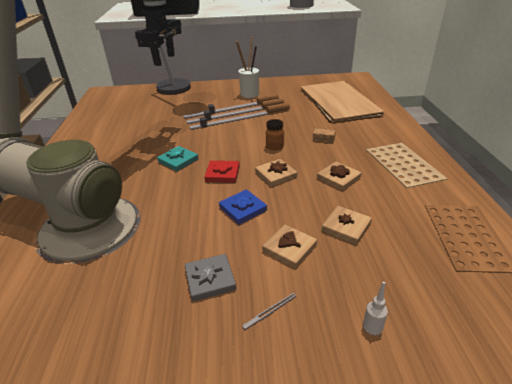

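The top view shows the large maple leaf at about (208,180), the small leaf at (290,134), the blossom at (222,123) and the ginkgo at (310,181). The jar is at (150,172). Next I'll measure the large leaf accurately.

```bash
cat > h.py <<'E'
import numpy as np, cv2
from scipy.spatial.transform import Rotation as R
def toworld(f,uv,z):
    uv=np.asarray(uv,float).reshape(-1,2); M=R.from_rotvec(np.ravel(f["rvec"])).as_matrix(); t=np.ravel(f["tvec"])
    d=np.c_[uv,np.ones(len(uv))]@np.linalg.inv(f["mtx"]).T@M; c=-M.T@t
    return c+d*((z-c[2])/d[:,2])[:,None]
E
python3 - <<'E'
from bench import readout, imaging, order, bot
from h import *
out=[]
f={n:imaging.grab_frame(n) for n in("top","side")}
for n,(u,v),h in(("top",(208,180),30),("side",(277,171),30)):
    p=f[n]["pixels"]; c=p[v-h:v+h,u-h:u+h]
    out.append(cv2.resize(c[:,:,::-1],(400,400),interpolation=cv2.INTER_CUBIC))
    dark=(p.max(2)<85).astype(np.uint8)
    k,l,s,cc=cv2.connectedComponentsWithStats(dark)
    for i in range(1,k):
        if s[i,4]>30 and abs(cc[i]-[u,v]).max()<h: print(n,"dark",s[i],cc[i],toworld(f[n],cc[i],.0285).round(4), toworld(f[n],(s[i,:2]+s[i,2:4]/2),.0285).round(4))
cv2.imwrite("pics/zoom.png",np.hstack(out))
T=f["top"]
hsv=cv2.cvtColor(T["pixels"],cv2.COLOR_RGB2HSV)
print("coaster px",hsv[165,198],hsv[195,215],"bench",hsv[200,180],hsv[160,230])
for nm,q,z in(("jar",(150,170),.085),("blossom",(222,123),.02),("ginkgo",(310,181),.02),("smallleaf",(290,134),.02),("blue",(259,214),.02),("red",(200,232),.02)): print(nm,toworld(T,q,z).round(3))
E
```

```text
side dark [266 133  17  18 253] [273.86956522 142.11857708] [[0.4965 0.3121 0.0285]] [[0.4986 0.3126 0.0285]]
side dark [268 164  19   9  83] [277.4939759  168.44578313] [[0.4881 0.1576 0.0285]] [[0.4881 0.1573 0.0285]]
coaster px [ 15 169 152] [ 15 166 112] bench [ 15 172 169] [ 15 171 157]
jar [[0.5   0.324 0.085]]
blossom [[0.656 0.128 0.02 ]]
ginkgo [[ 0.475 -0.133  0.02 ]]
smallleaf [[ 0.619 -0.077  0.02 ]]
blue [[0.379 0.019 0.02 ]]
red [[0.328 0.191 0.02 ]]
```

View pics/zoom.png

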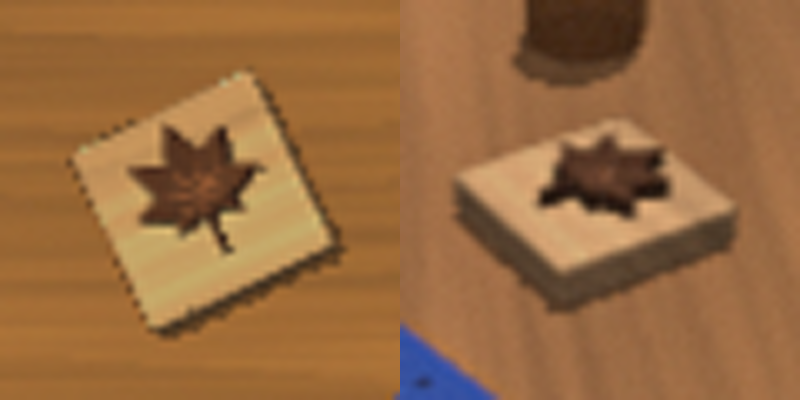

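```bash
python3 - <<'E'
from bench import readout, imaging, order, bot
from h import *
S=400/60
for n,o,c in(("top",(178,150),[(75,155),(248,72),(338,243),(158,328)]),("side",(247,141),[(55,180),(220,120),(337,208),(163,268)])):
    f=imaging.grab_frame(n); uv=np.array(c)/S-.5+o
    w=toworld(f,uv,.02); print(n,w.round(4).tolist(),w.mean(0).round(4),np.linalg.norm(np.roll(w,-1,0)-w,axis=1).round(3))
    if n=="top": print("stem,tip",toworld(f,np.array([(228,250),(180,120)])/S-.5+o,.0285).round(4))
s=readout.observe(); print(R.from_rotvec(s["orientation"]).as_matrix().round(4), s["position"],s["time"])
E
```

```text
top [[0.5032, 0.2266, 0.02], [0.5403, 0.1496, 0.02], [0.4623, 0.1089, 0.02], [0.4251, 0.1884, 0.02]] [0.4827 0.1684 0.02  ] [0.086 0.088 0.088 0.087]
stem,tip [[0.4583 0.1566 0.0285]
 [0.5169 0.1785 0.0285]]
side [[0.4253, 0.1843, 0.02], [0.5028, 0.2246, 0.02], [0.5425, 0.1467, 0.02], [0.4641, 0.1114, 0.02]] [0.4837 0.1667 0.02  ] [0.087 0.087 0.086 0.083]
[[-2.000e-04 -9.533e-01  3.020e-01]
 [-4.000e-04  3.020e-01  9.533e-01]
 [-1.000e+00  1.000e-04 -5.000e-04]] [0.16608431 0.52422127 0.23853719] 0.3
```

Call:
servo_tool:
  series: "0 -0.0342 -0.0204 0 0 0;0 -0.0342 -0.0204 0 0 0;0 -0.0342 -0.0204 0 0 0;0 -0.0342 -0.0204 0 0 0;0 -0.0342 -0.0204 0 0 0;0 -0.0342 -0.0204 0 0 0;0 -0.0342 -0.0204 0 0 0;0 -0.0342 -0.0204 0 0 0;0 -0.0342 -0.0204 0 0 0;0 -0.0342 -0.0204 0 0 0;0 -0.0342 -0.0204 0 0 0;0 -0.0342 -0.0204 0 0 0"
  jaw: 0

```text
time: 1.8
position: [0.4842, 0.1659, 0.2388]
orientation: [-0.98, 1.339, 0.98]
ft_force: [0.6, 0.6, -0.2]
grip_width: 0.0003
```

Call:
servo_tool:
  series: "0.025 0.0014 0.0011 0 0 0;0.03 0 0 0 0 0;0.035 0 0 0 0 0;0.035 0 0 0 0 0;0.025 0 0 0 0 0;0.01 0 0 0 0 0;0 0 0 0 0 0;0 0 0 0 0 0"

```text
time: 2.8
position: [0.4829, 0.1686, 0.0797]
orientation: [-0.981, 1.337, 0.979]
ft_force: [-0.4, -0.4, 0.5]
grip_width: 0.0003
```

```bash
python3 - <<'E'
from bench import readout, imaging
from h import *
f={n:imaging.grab_frame(n) for n in("top","side")}
o=[cv2.resize(f[n]["pixels"][v-h:v+h,u-h:u+h,::-1],(400,400),interpolation=cv2.INTER_CUBIC) for n,u,v,h in(("top",208,180,60),("side",277,150,60))]
cv2.imwrite("pics/z2.png",np.hstack(o)); s=readout.observe(); print(s["position"],s["ft_force"],s["time"])
E
```

```text
[0.48282258 0.16851981 0.07960407] [ 0.35439854  0.65862025 -0.34880015] 2.9
```

View pics/z2.png

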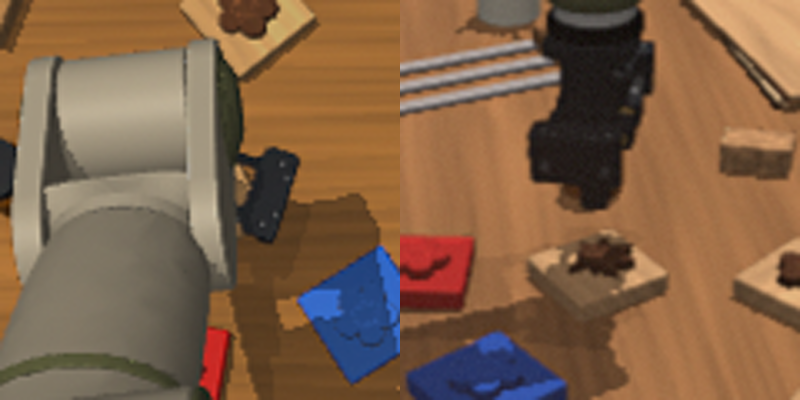

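The side view shows the shut fingertips right above the leaf. The jar, hidden behind the gripper, works out about 35 mm clear. Going down slowly.

Call:
servo_tool:
  series: "0.015 -0.001 0 0 0 0;0.015 0 0 0 0 0;0.01 0 0 0 0 0;0.005 0 0 0 0 0;0.002 0 0 0 0 0;0.002 0 0 0 0 0;0 0 0 0 0 0"

```text
time: 3.78
position: [0.4834, 0.1682, 0.0299]
orientation: [-0.98, 1.339, 0.98]
ft_force: [0.1, 0.2, 1.2]
grip_width: 0.0004
```

Call:
servo_tool:
  series: "0.001 0 0 0 0 0;0.001 0 0 0 0 0;0.001 0 0 0 0 0;0.001 0 0 0 0 0;0 0 0 0 0 0"

```text
time: 4.4
position: [0.4835, 0.1682, 0.0257]
orientation: [-0.98, 1.339, 0.98]
ft_force: [0.5, 0.1, 3.2]
grip_width: 0.0005
```

In contact at about 4 N, and the leaf is sliding.

Call:
servo_tool:
  series: "0.001 0 0 0 0 0;0.001 0 0 0 0 0;0.001 0 0 0 0 0;0.0005 0 0 0 0 0;0 0 0 0 0 0"

```text
time: 5.03
position: [0.4835, 0.1682, 0.0222]
orientation: [-0.98, 1.339, 0.98]
ft_force: [0.9, 0.7, 1.9]
grip_width: 0.0001
```

Call:
servo_tool:
  series: "0.0005 0 0 0 0 0;0.0005 0 0 0 0 0;0 0 0 0 0 0"

```text
time: 5.4
position: [0.4835, 0.1682, 0.0214]
orientation: [-0.98, 1.339, 0.98]
ft_force: [0.1, 1.3, 6.2]
grip_width: 0.0005
```

Call:
servo_tool:
  series: "0.0005 0 0 0 0 0;0 0 0 0 0 0;0 0 0 0 0 0"

```text
time: 5.78
position: [0.4835, 0.1682, 0.0214]
orientation: [-0.981, 1.338, 0.98]
ft_force: [-1.5, 0.1, 10.4]
grip_width: 0.0004
```

Hard stop at z = 0.0214 with the force rising, so the leaf is home. I'll add a little pressure and hold.

Call:
servo_tool:
  series: "0.0005 0 0 0 0 0;0 0 0 0 0 0;0 0 0 0 0 0;0 0 0 0 0 0;0 0 0 0 0 0;0 0 0 0 0 0;0 0 0 0 0 0;0 0 0 0 0 0;0 0 0 0 0 0;0 0 0 0 0 0;0 0 0 0 0 0;0 0 0 0 0 0"

```text
time: 7.28
position: [0.4835, 0.1682, 0.0213]
orientation: [-0.981, 1.338, 0.98]
ft_force: [-2.9, 0.1, 15.7]
grip_width: 0.0005
```

Call:
servo_tool:
  series: "0 0 0 0 0 0;0 0 0 0 0 0;0 0 0 0 0 0;0 0 0 0 0 0;0 0 0 0 0 0;0 0 0 0 0 0;0 0 0 0 0 0;0 0 0 0 0 0;0 0 0 0 0 0;0 0 0 0 0 0;0 0 0 0 0 0;0 0 0 0 0 0"

```text
time: 8.78
position: [0.4835, 0.1682, 0.0213]
orientation: [-0.981, 1.338, 0.98]
ft_force: [-2.2, 0.6, 15.8]
grip_width: 0.0008
```

Call:
servo_tool:
  series: "0 0 0 0 0 0;0 0 0 0 0 0;0 0 0 0 0 0;0 0 0 0 0 0;0 0 0 0 0 0;0 0 0 0 0 0"

```text
time: 9.52
position: [0.4835, 0.1682, 0.0213]
orientation: [-0.981, 1.338, 0.98]
ft_force: [-1.9, -0.6, 15.6]
grip_width: 0.0005
```

Held for 3.7 s at about 16 N. Now straight up, then back towards the start so the cameras can see the coaster.

Call:
servo_tool:
  series: "-0.001 0 0 0 0 0;-0.003 0 0 0 0 0;-0.01 0 0 0 0 0;-0.03 0 0 0 0 0;-0.04 0 0 0 0 0;-0.04 0 0 0 0 0;-0.04 0 0 0 0 0;-0.04 0 0 0 0 0;-0.01 0 0 0 0 0;0 0 0 0 0 0"

```text
time: 10.78
position: [0.4831, 0.1681, 0.2341]
orientation: [-0.98, 1.339, 0.98]
ft_force: [-0.2, -0.2, -0.7]
grip_width: 0.0006
```

Call:
servo_tool:
  series: "0 0.0342 0.0204 0 0 0;0 0.0342 0.0204 0 0 0;0 0.0342 0.0204 0 0 0;0 0.0342 0.0204 0 0 0;0 0.0342 0.0204 0 0 0;0 0.0342 0.0204 0 0 0;0 0.0342 0.0204 0 0 0;0 0.0342 0.0204 0 0 0;0 0.0342 0.0204 0 0 0;0 0.0342 0.0204 0 0 0;0 0 0 0 0 0;0 0 0 0 0 0"

```text
time: 12.28
position: [0.2189, 0.4653, 0.2331]
orientation: [-0.981, 1.341, 0.98]
ft_force: [0.2, -0.7, -0.8]
grip_width: 0.0006
```

```bash
python3 - <<'E'
from bench import readout, imaging
from h import *
f={n:imaging.grab_frame(n) for n in("top","side")}
for n in f:
    a=cv2.imread(f"pics/{n}0.png")[:,:,::-1].astype(int); d=(abs(a-f[n]["pixels"]).max(2)>40).astype(np.uint8)
    k,l,s,c=cv2.connectedComponentsWithStats(d); print(n,[x.tolist() for x in s[1:] if x[4]>8])
o=[cv2.resize(f[n]["pixels"][v-h:v+h,u-h:u+h,::-1],(400,400),interpolation=cv2.INTER_CUBIC) for n,u,v,h in(("top",208,180,30),("side",277,171,30))]
cv2.imwrite("pics/z3.png",np.hstack(o)); s=readout.observe(); print(s["position"],s["ft_force"],s["time"])
E
```

```text
top [[0, 244, 224, 140, 12902], [173, 291, 68, 63, 1377], [146, 306, 12, 19, 114], [258, 317, 24, 22, 88], [271, 316, 7, 3, 12], [0, 326, 4, 8, 21], [0, 339, 12, 10, 58], [295, 340, 21, 15, 67], [287, 344, 8, 4, 9], [295, 348, 7, 5, 13], [0, 353, 9, 11, 60], [0, 373, 13, 11, 121]]
side [[15, 0, 11, 21, 151], [144, 1, 11, 5, 41], [157, 2, 4, 3, 11], [160, 5, 22, 6, 89], [135, 6, 29, 60, 643], [165, 14, 32, 54, 664], [16, 19, 11, 9, 56], [17, 29, 11, 30, 283], [159, 39, 8, 14, 71], [168, 54, 5, 3, 12], [20, 104, 12, 19, 118], [21, 119, 13, 14, 105], [94, 127, 87, 47, 810], [0, 133, 22, 6, 72], [167, 133, 29, 23, 278], [33, 139, 11, 7, 48], [0, 140, 6, 6, 12], [18, 140, 14, 3, 18], [0, 143, 39, 35, 202], [46, 142, 4, 4, 11], [140, 154, 16, 6, 46], [164, 157, 6, 5, 19], [140, 158, 18, 7, 47], [90, 160, 12, 3, 19], [268, 161, 19, 11, 63], [121, 166, 46, 30, 462], [283, 167, 5, 3, 12], [62, 169, 17, 18, 57], [275, 170, 7, 4, 12], [72, 172, 17, 29, 97], [0, 187, 24, 10, 104], [116, 219, 8, 10, 30], [0, 224, 41, 24, 304], [67, 262, 15, 6, 42]]
[0.21948822 0.46520968 0.23366431] [ 0.51330467 -0.56351972  0.01205517] 12.375
```

View pics/z3.png

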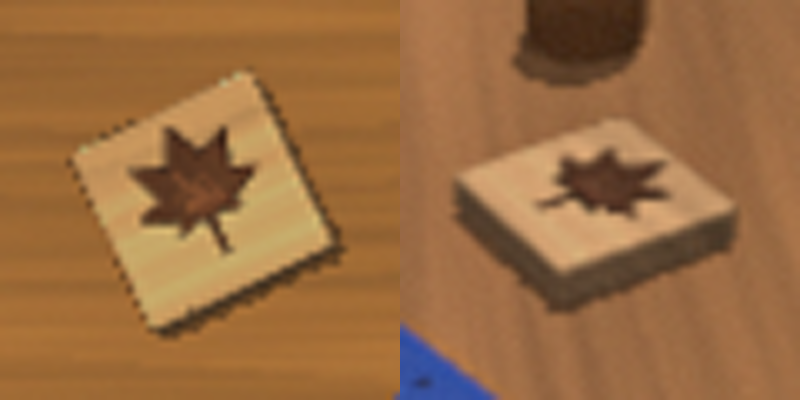

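The leaf now sits flush in both views. The coaster's corners are unmoved at (75,155), (248,72), (338,243) and (158,328) in the zoom, and the only other changes come from the arm and its shadow.

```bash
python3 -c "
from bench import order; print(order.hand_in())"
```

```text
the job is handed in; nothing more can be done
None
```

The large maple leaf is fully home in its coaster, and the job is handed in. I pressed it straight down with the shut fingertips until it hit a hard stop at TCP z = 0.0213 m (fully home is 0.021 m). It was held there for about 3.7 s at roughly 16 N, then I drew straight up and back clear.

- **Leaf and coaster:** the last pictures show the leaf flush and its coaster unmoved.
- **Everything else:** comparing the pictures with the first ones, the only other changes were the arm and its shadow. The other coasters and the bystanders look undisturbed.
- **Contact:** the wrist force read about zero after I withdrew.
- **Time:** the clock stood at 12.4 s at the last check. No check failed or disagreed, and handing in gives no verdict.

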